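# Check the release force of a guard-gate latch

## Robot

A 6-joint arm with a two-finger parallel gripper is mounted at the origin on the work surface. World frame = base frame: x ahead of the robot, y to its left, z up, the work surface at z = 0. Lengths are in mm, angles in rad, forces in N, time in s.
With the tool pointing down it reaches from about 400 to 925 mm from the base axis. Payload 12.5 kg.
Tool frame: the origin (TCP) lies where the fingers leave the gripper's body, on its centre line; the fingertips stand 78 mm ahead of it and the grasp point (between the pads) lies 59 mm ahead of it (env.tip_extent is the distance from the TCP to the fingertips, in mm); z points along the fingers, y is the direction in which the jaws open and shut (so a half turn about z gives the same grasp; the last joint's range is limited). The gripper opens to 95 mm and grips with 3 to 60 N. Pads are 20 mm wide; open, the fingers measure 119 mm over their backs; the gripper's body (75 mm by 180 mm) begins 59 mm behind the grasp point.
Start: joints at [1.002, 0.491, 1.559, -0, 1.092, -0.106], TCP at [279.018, 559.274, 292.261] pointing down, gripper open.
Joint ranges: [-3.1, 3.1], [-0.84, 2.19], [0.05, 2.79], [-1.13, 4.28], [0.06, 2.93], [-2.69, 2.69]. Speed limits (rad/s): [2.22, 2.22, 2.79, 3.14, 3.14, 3.14].

## Interface

Orientations are given as [roll, pitch, yaw] about the fixed x, y, z axes, in that order (R = Rz(yaw) Ry(pitch) Rx(roll)).
In Python, from cell import env gives the robot as it stands. The module is installed in compiled form; this text tells all that it offers.
- The arm moves only by the tool play_rows, never from a script. Its argument "targets" is a list of rows, each an object with "linear": the shift along the tool's x, y, z in mm, a list of three; "turn": the turn about the tool's z in rad. A call has 1 to 20 rows; each row is the pose to reach, as a shift and turn from the pose commanded when the call began, along the tool's axes at that moment; what a row does not reach only later rows make up. A row lasts 1/8 s, in which the tool goes at most 62.5 mm and 10.7 degrees, less where a joint would pass 70% of its speed; a pose out of reach is approached as far as the arm can. A call with a gripper value outside its range is refused whole. "hand" is the finger opening in mm, from 0 to 95.1, set as the call begins (left out, the last holds). The fingers move at their own pace and stop on an object; the grip force is fixed at half the most. Time passes only in rows, so rows that repeat a pose let the fingers close. It gives the time, the measured TCP pose, the force and the opening at its end, in the units of the state.
- env.state(): the state, without advancing time (a new reading comes with each control period).
- env.read_camera(name): name is "side" or "top"; returns (picture, depth): 384x512x3 uint8, red, green, blue; 384x512 float32, mm along the optical axis (not along the pixel's ray), 0 where there is no reading.
- env.camera_params(name): a dict with "fx", "fy", "cx", "cy" (pixels), "R" (3x3) and "t" (3): a world point X has camera coordinates R X + t. Camera axes: x right, y down, z forward; pixel columns grow to the right and rows downward; lengths in mm; the calibration is good to about 2 mm. A picture is of the moment at which its call begins. camera_params takes no time and is no camera call.
- env.job_done(): hands the job in, once; it reports no verdict.
The state is a dict: "t": time; "joints": joint angles; "qvel": joint speeds; "tau": joint torques, N m; "eef_pos": TCP position; "tcp_rot": TCP orientation; "ft_force": force on the tool from outside, world axes, zero at the start; "moment": the same for the moment, N m; "opening": opening from 0.0 (shut) to 1.0 (fully open).
Only numpy, scipy, OpenCV 4.12 (cv2) and the standard library are available. Lean on these libraries where they do the work, as an engineer would, in place of code of your own. Each camera call takes 0.05 s, during which the arm holds its last target.

## Task

Check the spring latch of the blue press-guard gate: push its black plunger slowly straight down, feeling the force, until it clicks and stays in. It should release at between 7 and 14 N; if it has not clicked by 14 N it is too stiff, so ease off, let it spring back out, and in no case load it beyond 22 N. Only then slide the verdict pointer from the white mark to yellow (released below 7 N), green (within limits) or red (too stiff), let go, and leave the other things where they are.

Things in the scene. Friction and masses are not known exactly. Their poses are not given: they have to be found in the camera images.
- fixture: Blue steel plate 250 x 250 x 12 mm fixed to the table, origin at the centre of its underside, z up, x away from the robot at yaw 0. In its axes (mm): a slide track 40 wide, 170 long along y, centred at x -70, y 0, its top 26 above the table; a flat white mark beside the track on its -x side at y -60; the latch housing centred at x 45, y 0.
- housing_top (a point): Centre of the top of the blue latch housing, 80 (fixture x) x 110 (fixture y) mm, top 87 mm above the table; a steel collar round the plunger rises to 93. A low mesh gate leaf, 12 mm thick, 112 mm high, runs from it along fixture +y, from 60 to 174 mm off this point.
- plunger_top (a point): Centre of the top face of the latch plunger's black cap, 32 mm across, 11 mm high, 117 mm above the table when out and 24 mm above the collar's rim. It moves straight down.
- plunger (a joint): Plunger travel in m: 0 out, 0.016 end stop. Resistance under 2 N at first, climbing from 1 mm to its peak between 6 and 7 mm (the release force, unseen, differs between starts: clearly below 7 N, well within 7 to 14 N, or above 25 N). From there it fades and past 8 mm the plunger snaps ahead by itself to about 12 mm (the click): no force is left and it stays in. Let go before 8 mm, it springs back to 0.
- pointer_grip (a point): Centre of the verdict pointer's black grip block, 28 (fixture x) x 20 (fixture y) x 40 mm high, standing on the track, its centre 46 mm above the table. A thin white needle on its -x side points at the marks.
- pointer (a joint): Position of the pointer along the track, towards fixture +y, in m: 0 at the white mark (it starts within 6 mm of it), 0.12 at the other end. It drags with about 1.5 N and stays where it is left. The three coloured marks are at 0.04, 0.08 and 0.12 in an order that changes.
- yellow_stop (a point): Where the centre of the pointer's grip must be for the yellow mark. The mark is a flat yellow tab 24 x 22 x 3 mm lying on the plate 34 mm to the fixture's -x side of this point, lower down.
- green_stop (a point): The same for the green mark.
- red_stop (a point): The same for the red mark.
- spare_cap_center (a point): Bystander: loose brass cap, 26 mm across, 14 mm high, standing on the plate beside the housing, at its -y side.
- wrench_grip (a point): Bystander: flat steel wrench, 180 mm long, lying flat left of the fixture; a point on its middle.
- solvent: Bystander: clear bottle with red cap, 68 mm across, 190 mm high, origin under its centre.
- jar: Bystander: amber jar, 64 mm across, 85 mm high, origin under its centre.
- handset: Bystander: black handset, 140 x 68 x 9 mm, lying flat, origin under its centre.
- wood_block: Bystander: wooden block, 120 x 60 x 45 mm, origin under its centre.
- cup: Bystander: white cup, 72 mm across, 85 mm high, origin under its centre.

How it is judged (in metres and radians):
On the way, in this order (a step that is already met when the one before it is completed fails the run):
1. the plunger is pushed until it clicks in, or, where it will not click, up to its upper force limit (12 N or more on it), with the pointer still at the white mark ((value of joint plunger above 0.011 m or contact force between the fingers and plunger above 12 N) and value of joint pointer below 0.012 m), for 0.02 s.
2. the pointer stands at the mark that fits the latch's release force, with the plunger in (too light, within limits) or sprung back out (too stiff) (((contact force between plunger and anything else below 2.5 N and value of joint plunger above 0.011 m and horizontal distance between pointer_grip and yellow_stop below 0.012 m) or (contact force between plunger and anything else between 2.5 and 5.6 N and value of joint plunger above 0.011 m and horizontal distance between pointer_grip and green_stop below 0.012 m) or (contact force between plunger and anything else above 5.6 N and value of joint plunger below 0.004 m and horizontal distance between pointer_grip and red_stop below 0.012 m))), for 0.2 s.
At the end, for the whole second after the job is handed in: The pointer rests within 12 mm of the yellow mark's stop if the latch releases below 7 N, of the green one's if between 7 and 14 N, of the red one's if above 14 N; the plunger is clicked in (beyond 11 mm) for yellow and green, and back out (under 4 mm) for red; nothing is held (((contact force between plunger and anything else below 2.5 N and value of joint plunger above 0.011 m and horizontal distance between pointer_grip and yellow_stop below 0.012 m) or (contact force between plunger and anything else between 2.5 and 5.6 N and value of joint plunger above 0.011 m and horizontal distance between pointer_grip and green_stop below 0.012 m) or (contact force between plunger and anything else above 5.6 N and value of joint plunger below 0.004 m and horizontal distance between pointer_grip and red_stop below 0.012 m)) and velocity of joint pointer below 0.005 m/s); the robot touches nothing.
It fails at once if the plunger is loaded by the robot with more than 22 N (contact force between any of the fingers, the arm and plunger above 22 N).
It fails at once if a bystander is displaced by more than 30 mm (the brass cap on the plate: 15 mm) (distance of spare_cap_center from where it was at the start of the episode above 0.015 m or distance of any of wrench_grip, solvent, jar, handset, wood_block, cup from where it was at the start of the episode above 0.03 m).
It also fails if it takes over 59 s, if anything falls off the work surface, if the arm or the gripper's body presses on something with over 40 N, if the wrist force passes 120 N, or if a joint passes its speed limit or range.

## Working session

There is one attempt and no reset: what is moved stays moved. The work goes in short steps, Python scripts to look and compute and a tool call to move; the robot and the scene stay as the last step left them, time stands still between calls to the robot, and variables do not carry over. Pictures are saved under pics/ and viewed, and the job is handed in when it is done.

Besides the shell and the picture viewer there is one more tool, called after "Request:" by a JSON object that holds its "fn" and its "kwargs", one argument or row to a line. play_rows: Moves the arm, as the interface text tells. Its arguments: {"type":"object","properties":{"targets":{"type":"array","items":{"type":"object","properties":{"linear":{"type":"array","items":{"type":"number"}},"turn":{"type":"number"}}}},"hand":{"type":"number"}},"required":["targets"]}

```bash
mkdir -p pics
cat > h.py <<'E'
from cell import env
import numpy as np, cv2
def snap(n,f):
    p,d=env.read_camera(n); cv2.imwrite('pics/'+f+'.png',p[:,:,::-1]); np.savez('pics/'+f+'.npz',p=p,d=d); return p,d
def world(n,u,v,z):
    c=env.camera_params(n);R=np.array(c['R']);t=np.array(c['t'])
    return R.T@(np.array([(u-c['cx'])/c['fx']*z,(v-c['cy'])/c['fy']*z,z])-t)
def cloud(n,d):
    c=env.camera_params(n);R=np.array(c['R']);t=np.array(c['t'])
    v,u=np.mgrid[:d.shape[0],:d.shape[1]]
    P=np.stack([(u-c['cx'])/c['fx']*d,(v-c['cy'])/c['fy']*d,d],-1)-t
    return P@R
E
python3 - <<'E'
from h import *
np.set_printoptions(precision=3,suppress=True)
snap('top','t0');snap('side','s0')
print(env.state()); print(env.tip_extent)
for n in('top','side'):print(env.camera_params(n))
E
```

```text
{'t': 0.1, 'joints': array([ 1.002,  0.491,  1.559, -0.   ,  1.092, -0.106]), 'qvel': array([-0.001, -0.002, -0.001, -0.001,  0.   ,  0.   ]), 'tau': array([  0.001, -61.363, -25.861,   0.069,   0.047,  -0.   ]), 'eef_pos': array([278.939, 559.149, 291.73 ]), 'tcp_rot': array([-3.141, -0.   ,  2.679]), 'ft_force': array([-0.301, -0.253, -0.608]), 'moment': array([ 0.065, -0.005, -0.02 ]), 'opening': 0.9996147429836992}
77.60000000000001
{'fx': 359.14001655168, 'fy': 359.14001655168, 'cx': 256.14377364215903, 'cy': 192.8382483707584, 'R': array([[ 0.015, -1.   , -0.002],
       [-0.991, -0.015, -0.133],
       [ 0.133,  0.004, -0.991]]), 't': array([  -3.685,  557.377, 1028.303])}
{'fx': 402.0475362549293, 'fy': 402.0475362549293, 'cx': 261.7269745933467, 'cy': 193.44758052190528, 'R': array([[ 0.995, -0.096,  0.011],
       [-0.049, -0.593, -0.804],
       [ 0.083,  0.8  , -0.595]]), 't': array([-532.735,  110.199, 1206.488])}
```

View pics/t0.png

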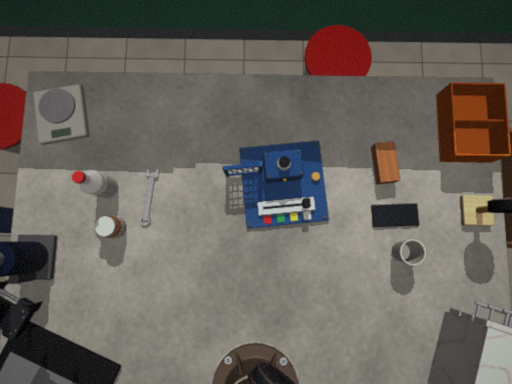

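View pics/s0.png

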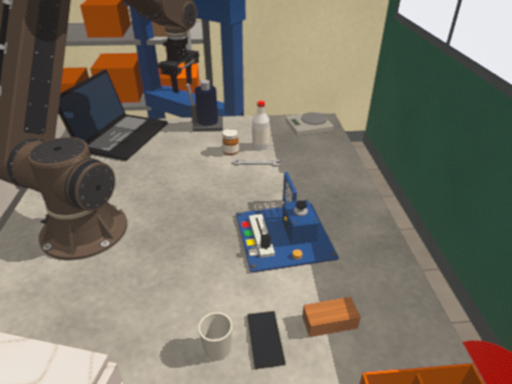

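The top view shows the plunger at about (285,162) and the pointer grip at (307,203). The tabs run from right to left: white (307,215), yellow (294,216), green (281,217), red (268,219). The leaf is at (243,170) and the brass cap at (316,176). Next I'll measure these.

Run:
```python
from h import *
np.set_printoptions(precision=1,suppress=True)
for f,n,(x0,x1,y0,y1) in(('t0','top',(215,335,135,235)),('s0','side',(225,345,165,275))):
    z=np.load('pics/'+f+'.npz');p,d=z['p'],z['d'];P=cloud(n,d)
    cv2.imwrite(f'pics/{f}z.png',cv2.resize(p[y0:y1,x0:x1,::-1],None,fx=6 if n=='top' else 5,fy=6 if n=='top' else 5,interpolation=cv2.INTER_NEAREST)[:600,:800])
    hsv=cv2.cvtColor(p,cv2.COLOR_RGB2HSV).astype(int);m=np.zeros(d.shape,bool);m[y0:y1,x0:x1]=1
    H,S,V=hsv[...,0],hsv[...,1],hsv[...,2]; Z=P[...,2]
    def rep(name,k):
        k=k&m&(d>0)
        if k.sum(): 
            v,u=np.nonzero(k);q=P[k];print(n,name,k.sum(),u.mean(),v.mean(),np.median(q,0),q.mean(0),q.min(0),q.max(0))
    rep('red',(S>150)&(V>90)&((H<6)|(H>174)));rep('yel',(S>150)&(V>120)&(H>25)&(H<35));rep('grn',(S>150)&(V>90)&(H>45)&(H<75));rep('white',(S<60)&(V>140)&(Z<20));rep('brass',(S>120)&(V>90)&(H>8)&(H<22))
    blk=(V<60)&(S<120)
    rep('cap',blk&(Z>105)); rep('grip',blk&(Z>50)&(Z<75))
    rep('cap2',(abs(Z-117)<4)&(S<100));rep('house',(abs(Z-87)<3));rep('griptop',(abs(Z-66)<4)&(V<80));rep('track',(abs(Z-26)<3)&(S<60)&(V>120))
    # plate orientation
    k=m&(d>0)&(abs(Z-12)<4)&(H>100)&(H<125)&(S>100)
    r=cv2.minAreaRect(P[k][:,:2].astype(np.float32));print(r)
    k=m&(d>0)&(abs(Z-87)<3)&(H>100)&(H<125)&(S>100)
    r=cv2.minAreaRect(P[k][:,:2].astype(np.float32));print('h',r)
```

```text
top red 50 266.88 219.22 [481.6 -28.8  14.9] [481.  -28.5  15. ] [469.7 -38.   11.2] [490.8 -19.8  20.6]
top yel 30 293.4 217.5 [ 487.4 -106.8   15. ] [ 487.4 -108.    14.9] [ 479.6 -115.9   10.1] [ 495.1 -100.5   18.6]
top grn 41 280.4390243902439 218.17073170731706 [485.2 -70.5  14.9] [484.8 -69.1  14.9] [476.1 -76.9  11.1] [494.6 -59.   19.4]
top white 1054 294.2144212523719 200.06451612903226 [ 551.8 -208.6    0. ] [ 542.4 -111.5    0.4] [ 434.8 -235.5   -6.6] [651.2 134.2  19.3]
top brass 46 315.0869565217391 175.97826086956522 [ 612.8 -172.    26. ] [ 613.  -172.2   25.3] [ 603.3 -184.7   16.9] [ 623.1 -162.7   30.4]
top cap 82 283.8048780487805 161.609756097561 [634.9 -71.4 116.5] [635.3 -70.9 116.6] [623.  -85.5 110.8] [649.  -57.6 120.9]
top grip 70 295.3857142857143 195.57142857142858 [ 531.8 -136.3   65.3] [ 547.7 -108.4   64.2] [ 515.2 -148.1   51.9] [624.   96.8  72.1]
top cap2 88 282.79545454545456 161.67045454545453 [634.7 -71.4 116.5] [635.1 -68.1 116.7] [620.8 -85.5 113. ] [649.   97.7 120.9]
top house 780 283.3282051282051 163.5551282051282 [635.2 -70.9  86.8] [636.
[... 1486 characters left out ...]
70149255 [636.8 -73.7 117.1] [636.5 -66.8 116.8] [619.4 -89.4 113.4] [650.6  66.8 120. ]
side house 490 299.6020408163265 213.5673469387755 [629.6 -88.9  87.1] [634.6 -79.8  87.1] [ 593.7 -133.4   84.1] [680.4  97.7  89.9]
side griptop 61 272.75409836065575 232.60655737704917 [ 537.1 -141.9   65.7] [ 553.  -130.3   65.9] [ 520.5 -154.1   62.2] [606.8 -40.7  69.5]
side track 385 259.7402597402597 232.88051948051947 [517.7 -74.   26.1] [520.8 -83.2  26. ] [ 494.9 -172.3   23.1] [620.9  72.1  28.9]
((591.7146606445312, -79.29899597167969), (245.32192993164062, 250.25155639648438), 6.419060230255127)
h ((636.7109375, -70.14830017089844), (77.69307708740234, 118.6067886352539), 6.375093936920166)
```

```bash
ls pics
```

```text
s0.npz
s0.png
s0z.png
t0.npz
t0.png
t0z.png
```

View pics/t0z.png

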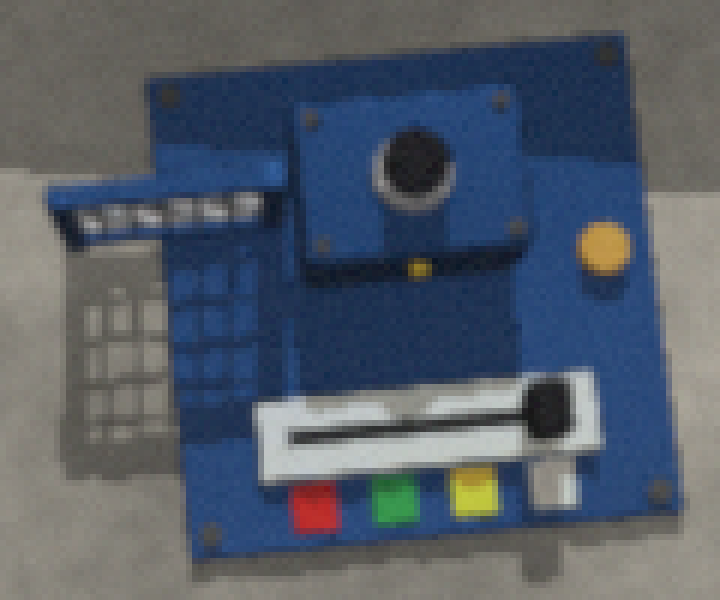

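View pics/s0z.png

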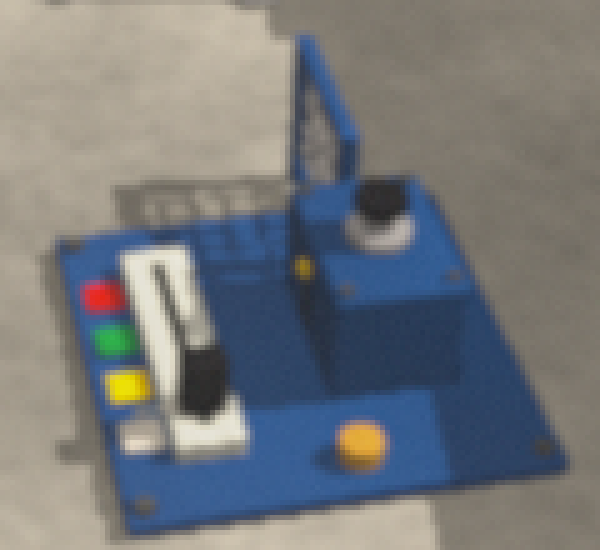

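Run:
```python
from h import *
from scipy.optimize import least_squares
np.set_printoptions(precision=1,suppress=True)
out={}
for f,n in(('t0','top'),('s0','side')):
    z=np.load('pics/'+f+'.npz');p,d=z['p'],z['d'];P=cloud(n,d)
    X,Y,Z=P[...,0],P[...,1],P[...,2]
    def c(k):
        k=k&(d>0);q=P[k];r=cv2.minAreaRect(q[:,:2].astype(np.float32));return k.sum(),q.mean(0),r
    print(n,'cap',c((np.hypot(X-636,Y+74)<25)&(Z>112)&(Z<122)))
    print(n,'gripTop',c((np.hypot(X-530,Y+143)<25)&(Z>61)&(Z<71)))
    print(n,'gripAll',c((np.hypot(X-530,Y+143)<25)&(Z>34)))
    print(n,'house',c((np.hypot(X-636,Y+74)<75)&(abs(Z-87)<3)&(Y<-8)))
o=np.array([[45,0],[45,0],[-104,-20],[-104,20],[-104,60],[-104,-20],[-104,20],[-104,60]])
m=np.array([[635.3,-71.2],[636.9,-74.5],[487.4,-107.5],[485,-69.8],[481.3,-28.7],[489.8,-109],[485.8,-70.3],[482.5,-30]])
def fn(a):
    s,co=np.sin(a[2]),np.cos(a[2]);return (o@np.array([[co,s],[-s,co]])+a[:2]-m).ravel()
r=least_squares(fn,[590,-76,.1]);print(r.x[:2],'yaw %.4f'%r.x[2],r.fun.reshape(-1,2))
```

```text
top cap (np.int64(101), array([636.9, -72.2, 116.6]), ((637.5872192382812, -71.58975219726562), (29.221336364746094, 27.94635581970215), 0.11885268986225128))
top gripTop (np.int64(62), array([ 529.4, -142. ,   65.7]), ((530.6304321289062, -142.08364868164062), (26.114843368530273, 17.824861526489258), 0.8579848408699036))
top gripAll (np.int64(78), array([ 528.1, -140.9,   62.5]), ((529.393310546875, -141.73092651367188), (27.541568756103516, 19.418800354003906), 7.853531837463379))
top house (np.int64(777), array([636.5, -72.3,  86.8]), ((636.5489501953125, -66.84214782714844), (79.00653839111328, 119.53741455078125), 6.050673484802246))
side cap (np.int64(72), array([637.5, -74.6, 116.8]), ((636.65185546875, -74.08580780029297), (30.400896072387695, 32.01729965209961), 41.864112854003906))
side gripTop (np.int64(57), array([ 529. , -144.2,   65.6]), ((529.0035400390625, -143.308837890625), (27.075820922851562, 20.59062957763672), 4.643204689025879))
side gripAll (np.int64(134), array([ 529.2, -147.6,   55.5]), ((529.7512817382812, -144.89028930664062), (22.677343368530273, 28.080154418945312), 89.70146942138672))
side house (np.int64(478), array([635. , -83.4,  87.1]), ((635.8501586914062, -68.90242004394531), (79.15878295898438, 120.96971130371094), 6.603243350982666))
[591. -78.] yaw 0.1055 [[ 0.4 -2.1]
 [-1.2  1.2]
 [ 2.2 -1.4]
 [ 0.4  0.7]
 [-0.1 -0.6]
 [-0.2  0.1]
 [-0.4  1.2]
 [-1.3  0.7]]
```

```bash
cat >> h.py <<'E'
from scipy.spatial.transform import Rotation as Ro
def shift(pos,yaw=None,frm=None):
    s=env.state();R=Ro.from_euler('xyz',s['tcp_rot']).as_matrix()
    f=np.array(frm if frm is not None else s['eef_pos'])
    t=R.T@(np.array(pos)-f)
    return t.round(1),(None if yaw is None else round(-(yaw-s['tcp_rot'][2]),3))
E
python3 -c "
from h import *
print(shift([636.3,-73.1,222],3.25,[279.018,559.274,292.261]))"
```

```text
(array([-602. , -406.3,   70.6]), np.float64(-0.571))
```

Request:
{"fn": "play_rows", "kwargs": {
  "hand": 0,
  "targets": [
    {"linear": [-20, -13.5, 0], "turn": 0},
    {"linear": [-60, -40.6, 0], "turn": -0.04},
    {"linear": [-108, -73, 0], "turn": -0.1},
    {"linear": [-156, -105, 0], "turn": -0.16},
    {"linear": [-204, -138, 0], "turn": -0.22},
    {"linear": [-252, -170, 0], "turn": -0.28},
    {"linear": [-300, -202.5, 0], "turn": -0.34},
    {"linear": [-348, -235, 0], "turn": -0.4},
    {"linear": [-396, -267, 0], "turn": -0.46},
    {"linear": [-444, -300, 10], "turn": -0.52},
    {"linear": [-492, -332, 25], "turn": -0.571},
    {"linear": [-540, -364.5, 40], "turn": -0.571},
    {"linear": [-575, -388, 55], "turn": -0.571},
    {"linear": [-595, -401.6, 65], "turn": -0.571},
    {"linear": [-602, -406.3, 70.6], "turn": -0.571},
    {"linear": [-602, -406.3, 70.6], "turn": -0.571},
    {"linear": [-602, -406.3, 70.6], "turn": -0.571}
  ]
}}

```text
t: 2.22
eef_pos: [636.0, -71.9, 222.3]
tcp_rot: [3.142, 0.001, -3.032]
ft_force: [0.9, 0.5, -0.8]
opening: 0.004
```

Run:
```python
from h import *
s=env.state();print(s)
p,d=snap('side','s1');q,e=snap('top','t1')
cv2.imwrite('pics/c1.png',np.hstack([cv2.resize(p[165:275,225:345,::-1],(400,366)),cv2.resize(q[135:235,215:335,::-1],(400,366))]))
print(shift([636.3,-73.1,195],3.25))
```

```text
{'t': 2.225, 'joints': array([-2.15705427e-01,  5.83829699e-01,  1.59364910e+00,  2.28824419e-04,
        9.63596678e-01, -1.89611006e+00]), 'qvel': array([ 0.00139078, -0.00157329, -0.00098147, -0.00099176, -0.0010983 ,
       -0.00132308]), 'tau': array([-6.35093283e-01, -6.41215897e+01, -2.33622855e+01, -6.26705401e-02,
        5.75161586e-02, -1.47206138e-03]), 'eef_pos': array([635.99875685, -71.85568849, 222.29697346]), 'tcp_rot': array([ 3.14157981e+00,  5.50121116e-04, -3.03211487e+00]), 'ft_force': array([ 0.89302881,  0.51823473, -0.79932948]), 'moment': array([ 0.0860712 ,  0.00506091, -0.00778319]), 'opening': 0.004211906084920277}
(array([-0. , -1.1, 27.3]), np.float64(-6.282))
```

View pics/c1.png

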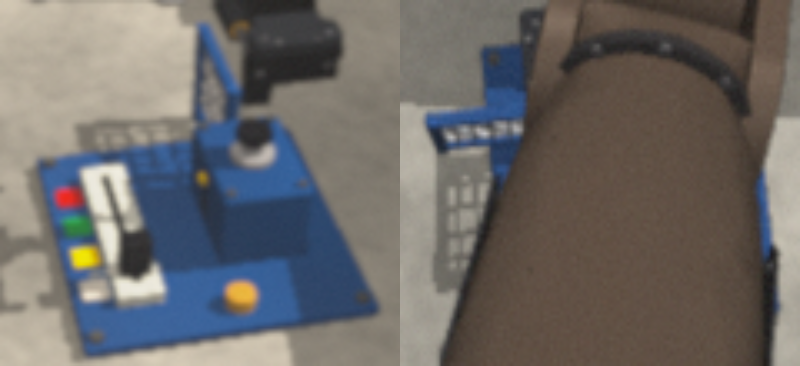

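Request:
{"fn": "play_rows", "kwargs": {
  "targets": [
    {"linear": [0, -0.5, 4], "turn": 0},
    {"linear": [0, -1, 10], "turn": 0},
    {"linear": [0, -1, 16], "turn": 0},
    {"linear": [0, -1, 20], "turn": 0},
    {"linear": [0, -1, 23], "turn": 0},
    {"linear": [0, -1, 24], "turn": 0},
    {"linear": [0, -1, 24], "turn": 0},
    {"linear": [0, -1, 24], "turn": 0}
  ]
}}

```text
t: 3.32
eef_pos: [636.5, -74.0, 197.8]
tcp_rot: [-3.142, 0.0, -3.033]
ft_force: [0.7, 0.3, -0.2]
opening: 0.004
```

Request:
{"fn": "play_rows", "kwargs": {
  "targets": [
    {"linear": [0, 0, 0.5], "turn": 0},
    {"linear": [0, 0, 1], "turn": 0},
    {"linear": [0, 0, 1], "turn": 0}
  ]
}}

```text
t: 3.7
eef_pos: [636.4, -74.0, 196.6]
tcp_rot: [3.141, -0.0, -3.033]
ft_force: [0.1, 0.2, 0.5]
opening: 0.004
```

Request:
{"fn": "play_rows", "kwargs": {
  "targets": [
    {"linear": [0, 0, 0.5], "turn": 0},
    {"linear": [0, 0, 1], "turn": 0},
    {"linear": [0, 0, 1], "turn": 0}
  ]
}}

```text
t: 4.08
eef_pos: [636.4, -74.0, 195.6]
tcp_rot: [3.141, 0.0, -3.033]
ft_force: [-0.5, -0.4, -0.0]
opening: 0.004
```

Request:
{"fn": "play_rows", "kwargs": {
  "targets": [
    {"linear": [0, 0, 0.5], "turn": 0},
    {"linear": [0, 0, 1], "turn": 0},
    {"linear": [0, 0, 1], "turn": 0}
  ]
}}

```text
t: 4.45
eef_pos: [636.4, -74.0, 194.7]
tcp_rot: [3.142, 0.0, -3.033]
ft_force: [-0.1, -0.8, 0.7]
opening: 0.005
```

Request:
{"fn": "play_rows", "kwargs": {
  "targets": [
    {"linear": [0, 0, 0.5], "turn": 0},
    {"linear": [0, 0, 1], "turn": 0},
    {"linear": [0, 0, 1], "turn": 0}
  ]
}}

```text
t: 4.82
eef_pos: [636.4, -74.1, 193.7]
tcp_rot: [3.142, 0.0, -3.033]
ft_force: [-0.6, -0.4, 2.4]
opening: 0.005
```

Request:
{"fn": "play_rows", "kwargs": {
  "targets": [
    {"linear": [0, 0, 0.3], "turn": 0},
    {"linear": [0, 0, 0.6], "turn": 0},
    {"linear": [0, 0, 0.6], "turn": 0}
  ]
}}

```text
t: 5.2
eef_pos: [636.5, -74.1, 193.2]
tcp_rot: [-3.142, 0.0, -3.033]
ft_force: [-0.5, 0.5, 5.3]
opening: 0.004
```

Request:
{"fn": "play_rows", "kwargs": {
  "targets": [
    {"linear": [0, 0, 0.3], "turn": 0},
    {"linear": [0, 0, 0.6], "turn": 0},
    {"linear": [0, 0, 0.6], "turn": 0}
  ]
}}

```text
t: 5.58
eef_pos: [636.5, -74.1, 192.8]
tcp_rot: [-3.141, 0.001, -3.033]
ft_force: [-1.4, 0.1, 7.4]
opening: 0.003
```

Request:
{"fn": "play_rows", "kwargs": {
  "targets": [
    {"linear": [0, 0, 0.2], "turn": 0},
    {"linear": [0, 0, 0.4], "turn": 0},
    {"linear": [0, 0, 0.4], "turn": 0}
  ]
}}

```text
t: 5.95
eef_pos: [636.5, -74.1, 192.6]
tcp_rot: [-3.141, 0.001, -3.033]
ft_force: [-2.1, 0.3, 8.2]
opening: 0.009
```

Request:
{"fn": "play_rows", "kwargs": {
  "targets": [
    {"linear": [0, 0, 0.2], "turn": 0},
    {"linear": [0, 0, 0.4], "turn": 0},
    {"linear": [0, 0, 0.4], "turn": 0}
  ]
}}

```text
t: 6.32
eef_pos: [636.5, -74.1, 192.3]
tcp_rot: [-3.141, 0.001, -3.033]
ft_force: [-2.5, -1.1, 8.8]
opening: 0.008
```

Request:
{"fn": "play_rows", "kwargs": {
  "targets": [
    {"linear": [0, 0, 0.2], "turn": 0},
    {"linear": [0, 0, 0.4], "turn": 0},
    {"linear": [0, 0, 0.4], "turn": 0}
  ]
}}

```text
t: 6.7
eef_pos: [636.5, -74.1, 192.1]
tcp_rot: [-3.141, 0.001, -3.033]
ft_force: [-3.2, -0.6, 11.7]
opening: 0.007
```

Request:
{"fn": "play_rows", "kwargs": {
  "targets": [
    {"linear": [0, 0, 0.2], "turn": 0},
    {"linear": [0, 0, 0.4], "turn": 0},
    {"linear": [0, 0, 0.4], "turn": 0}
  ]
}}

```text
t: 7.08
eef_pos: [636.5, -74.1, 191.9]
tcp_rot: [-3.141, 0.001, -3.033]
ft_force: [-3.4, 0.2, 12.6]
opening: 0.007
```

Request:
{"fn": "play_rows", "kwargs": {
  "targets": [
    {"linear": [0, 0, 0.2], "turn": 0},
    {"linear": [0, 0, 0.4], "turn": 0},
    {"linear": [0, 0, 0.4], "turn": 0},
    {"linear": [0, 0, 0.4], "turn": 0}
  ]
}}

```text
t: 7.58
eef_pos: [636.5, -74.2, 191.7]
tcp_rot: [-3.141, 0.001, -3.033]
ft_force: [-4.2, -0.8, 13.9]
opening: 0.003
```

Request:
{"fn": "play_rows", "kwargs": {
  "targets": [
    {"linear": [0, 0, 0.2], "turn": 0},
    {"linear": [0, 0, 0.2], "turn": 0},
    {"linear": [0, 0, 0.2], "turn": 0}
  ]
}}

```text
t: 7.95
eef_pos: [636.6, -74.2, 191.5]
tcp_rot: [-3.141, 0.001, -3.033]
ft_force: [-3.8, 0.9, 15.2]
opening: 0.005
```

Force reached about 14–15 N at roughly 3.5 mm travel with no click, so the latch is too stiff. I'll ease off now.

Request:
{"fn": "play_rows", "kwargs": {
  "targets": [
    {"linear": [0, 0, -0.5], "turn": 0},
    {"linear": [0, 0, -1.5], "turn": 0},
    {"linear": [0, 0, -3], "turn": 0},
    {"linear": [0, 0, -5], "turn": 0},
    {"linear": [0, 0, -8], "turn": 0},
    {"linear": [0, 0, -14], "turn": 0},
    {"linear": [0, 0, -22], "turn": 0},
    {"linear": [0, 0, -30], "turn": 0},
    {"linear": [0, 0, -34], "turn": 0},
    {"linear": [0, 0, -34], "turn": 0},
    {"linear": [0, 0, -34], "turn": 0}
  ]
}}

```text
t: 9.32
eef_pos: [636.3, -74.0, 224.0]
tcp_rot: [3.141, -0.0, -3.033]
ft_force: [-0.0, -0.5, 0.1]
opening: 0.005
```

Run:
```python
from h import *
p,d=snap('side','s2');P=cloud('side',d)
k=(np.hypot(P[...,0]-636,P[...,1]+74)<25)&(P[...,2]>105)&(P[...,2]<123)&(d>0)
print(np.percentile(P[k][:,2],[50,80,95]),k.sum())
cv2.imwrite('pics/c2.png',cv2.resize(p[165:275,225:345,::-1],None,fx=5,fy=5))
print(env.state()['eef_pos'],env.state()['ft_force'],shift([529.3,-143.3,190]))
```

```text
[114.90981209 116.8196879  117.72584939] 89
[636.31046303 -74.02375212 223.93962919] [ 0.14457386  0.84974614 -0.22436833] (array([113.9, -57.3,  34. ]), None)
```

View pics/c2.png

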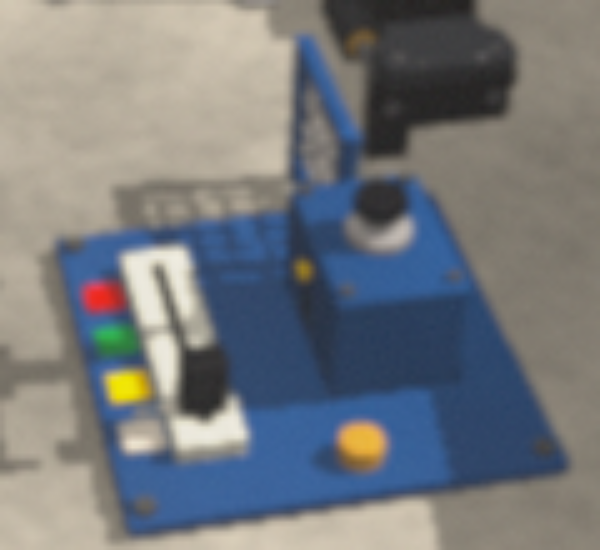

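The side view shows the cap back out (its top at about 117 mm) and the pointer unmoved at the white mark. Next I'll grasp the pointer.

Request:
{"fn": "play_rows", "kwargs": {
  "hand": 60,
  "targets": [
    {"linear": [12, -6, 0], "turn": 0},
    {"linear": [36, -18, 0], "turn": 0},
    {"linear": [62, -31, 0], "turn": 0},
    {"linear": [88, -44, 5], "turn": 0},
    {"linear": [106, -53, 15], "turn": 0},
    {"linear": [113.9, -57.3, 25], "turn": 0},
    {"linear": [113.9, -57.3, 34], "turn": 0},
    {"linear": [113.9, -57.3, 34], "turn": 0},
    {"linear": [113.9, -57.3, 34], "turn": 0}
  ]
}}

```text
t: 10.5
eef_pos: [529.8, -143.0, 190.2]
tcp_rot: [-3.142, 0.0, -3.033]
ft_force: [-0.7, -0.5, 0.8]
opening: 0.626
```

Run:
```python
from h import *
p,d=snap('side','s3')
cv2.imwrite('pics/c3.png',cv2.resize(p[165:275,225:345,::-1],None,fx=5,fy=5))
print(env.state()['eef_pos'],env.state()['opening'],shift([529.3,-143.3,110]))
```

```text
[ 529.80188173 -143.03256741  190.3536757 ] 0.6315866201613813 (array([ 0.6, -0.2, 80.4]), None)
```

View pics/c3.png

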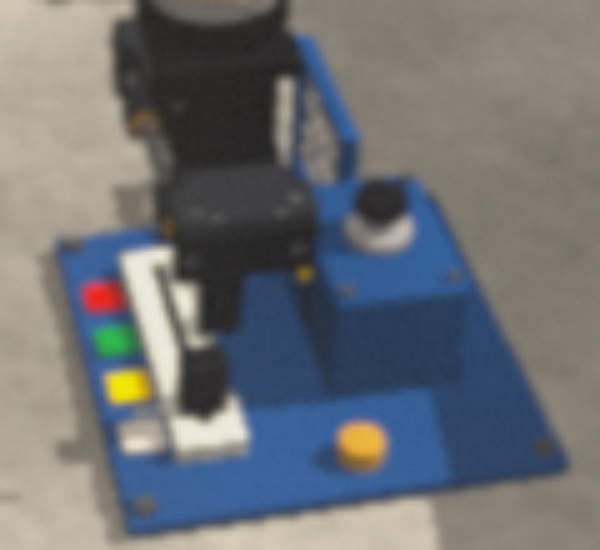

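Request:
{"fn": "play_rows", "kwargs": {
  "targets": [
    {"linear": [0.6, 0, 8], "turn": 0},
    {"linear": [0.6, 0, 24], "turn": 0},
    {"linear": [0.6, 0, 42], "turn": 0},
    {"linear": [0.6, 0, 58], "turn": 0},
    {"linear": [0.6, 0, 70], "turn": 0},
    {"linear": [0.6, 0, 77], "turn": 0},
    {"linear": [0.6, 0, 80], "turn": 0},
    {"linear": [0.6, 0, 80], "turn": 0}
  ]
}}

```text
t: 11.55
eef_pos: [528.8, -143.4, 110.3]
tcp_rot: [-3.142, 0.0, -3.033]
ft_force: [-1.0, -0.3, -0.2]
opening: 0.629
```

Request:
{"fn": "play_rows", "kwargs": {
  "hand": 15,
  "targets": [
    {"linear": [0, 0, 0], "turn": 0},
    {"linear": [0, 0, 0], "turn": 0},
    {"linear": [0, 0, 0], "turn": 0},
    {"linear": [0, 0, 0], "turn": 0},
    {"linear": [0, 0, 0], "turn": 0}
  ]
}}

```text
t: 12.18
eef_pos: [528.8, -143.3, 110.3]
tcp_rot: [3.141, 0.0, -3.033]
ft_force: [-0.1, 1.9, 1.0]
opening: 0.211
```

Run:
```python
from h import *
s=env.state();print(s['eef_pos'],s['opening']*95,s['ft_force'],shift([515.1,-25.7,s['eef_pos'][2]]))
```

```text
[ 528.79093623 -143.26166113  110.29558654] 20.091398796834063 [-0.05412081  1.93997185  1.00653918] (array([  0.9, 118.4,   0. ]), None)
```

Request:
{"fn": "play_rows", "kwargs": {
  "targets": [
    {"linear": [0, 3, 0], "turn": 0},
    {"linear": [0, 9, 0], "turn": 0},
    {"linear": [0, 18, 0], "turn": 0},
    {"linear": [0, 28, 0], "turn": 0},
    {"linear": [0, 38, 0], "turn": 0},
    {"linear": [0, 48, 0], "turn": 0},
    {"linear": [0, 58, 0], "turn": 0}
  ]
}}

```text
t: 13.05
eef_pos: [522.2, -84.9, 110.3]
tcp_rot: [3.141, -0.001, -3.033]
ft_force: [-3.5, -2.0, 3.8]
opening: 0.207
```

Request:
{"fn": "play_rows", "kwargs": {
  "targets": [
    {"linear": [0, 10, 0], "turn": 0},
    {"linear": [0, 20, 0], "turn": 0},
    {"linear": [0, 30, 0], "turn": 0},
    {"linear": [0, 40, 0], "turn": 0},
    {"linear": [0, 48, 0], "turn": 0},
    {"linear": [0, 54, 0], "turn": 0},
    {"linear": [0, 57, 0], "turn": 0},
    {"linear": [0, 58.5, 0], "turn": 0},
    {"linear": [0, 58.5, 0], "turn": 0},
    {"linear": [0, 58.5, 0], "turn": 0},
    {"linear": [0, 58.5, 0], "turn": 0}
  ]
}}

```text
t: 14.42
eef_pos: [515.5, -26.8, 110.2]
tcp_rot: [3.141, -0.001, -3.033]
ft_force: [-3.8, 0.3, 7.3]
opening: 0.209
```

Run:
```python
from h import *
p,d=snap('side','s4')
cv2.imwrite('pics/c4.png',cv2.resize(p[165:275,225:345,::-1],None,fx=5,fy=5))
s=env.state();print(s['eef_pos'],s['opening']*95,s['ft_force'],shift([515.1,-25.7,110]))
```

```text
[515.52276016 -26.78655139 110.25293434] 19.82059281823826 [-4.57903974  1.03072553  6.64846751] (array([0.3, 1.1, 0.3]), None)
```

View pics/c4.png

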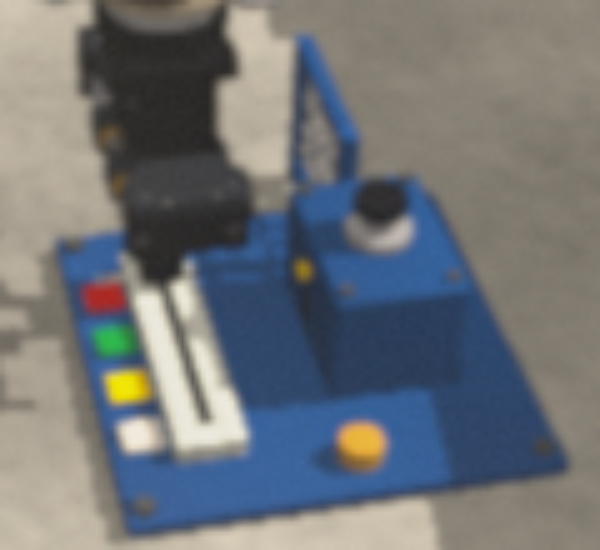

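The pointer has reached the red tab. I'll release it and back off.

Request:
{"fn": "play_rows", "kwargs": {
  "hand": 50,
  "targets": [
    {"linear": [0, 0, 0], "turn": 0},
    {"linear": [0, 0, 0], "turn": 0},
    {"linear": [0, 0, 0], "turn": 0},
    {"linear": [0, 0, 0], "turn": 0},
    {"linear": [0, 0, 0], "turn": 0}
  ]
}}

```text
t: 15.1
eef_pos: [516.2, -27.6, 110.2]
tcp_rot: [3.142, 0.0, -3.034]
ft_force: [-0.4, 0.3, -0.2]
opening: 0.526
```

Request:
{"fn": "play_rows", "kwargs": {
  "targets": [
    {"linear": [0, 0, -8], "turn": 0},
    {"linear": [0, 0, -25], "turn": 0},
    {"linear": [0, 0, -50], "turn": 0},
    {"linear": [0, 0, -75], "turn": 0},
    {"linear": [0, 0, -95], "turn": 0},
    {"linear": [20, 0, -110], "turn": 0},
    {"linear": [40, 20, -120], "turn": 0},
    {"linear": [60, 60, -130], "turn": 0},
    {"linear": [60, 110, -140], "turn": 0},
    {"linear": [60, 160, -150], "turn": 0},
    {"linear": [60, 200, -150], "turn": 0},
    {"linear": [60, 220, -150], "turn": 0},
    {"linear": [60, 220, -150], "turn": 0},
    {"linear": [60, 220, -150], "turn": 0}
  ]
}}

```text
t: 16.85
eef_pos: [432.8, 184.1, 260.4]
tcp_rot: [-3.142, 0.0, -3.033]
ft_force: [-0.5, 0.4, 0.7]
opening: 0.524
```

Run:
```python
from h import *
np.set_printoptions(precision=1,suppress=True)
p,d=snap('side','s5');q,e=snap('top','t5')
cv2.imwrite('pics/c5.png',np.hstack([cv2.resize(p[165:275,225:345,::-1],(400,366)),cv2.resize(q[135:235,215:335,::-1],(400,366))]))
for n,dd in(('side',d),('top',e)):
    P=cloud(n,dd);X,Y,Z=P[...,0],P[...,1],P[...,2]
    k=(np.hypot(X-515,Y+26)<28)&(Z>61)&(Z<71)&(dd>0);print(n,k.sum(),P[k].mean(0))
    k=(np.hypot(X-636,Y+74)<22)&(Z>108)&(Z<123)&(dd>0);print(n,'cap',k.sum(),np.percentile(P[k][:,2],80))
print(env.state()['t'],env.state()['eef_pos'])
```

```text
side 50 [515.9 -30.4  65.2]
side cap 81 116.90414933825429
top 63 [516.8 -28.3  65.5]
top cap 103 116.6743318953619
16.95 [432.9 183.9 260.4]
```

View pics/c5.png

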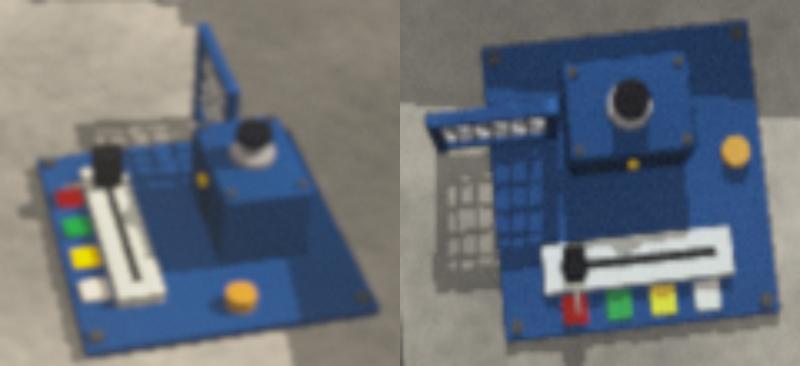

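The needle lies over the red tab, the grip is about 3–5 mm from the red stop, and the plunger is out at about 117 mm. I'm handing the job in.

```bash
python3 -c "
from cell import env
print(env.job_done())"
```

```text
the job is handed in; nothing more can be done
None
```

The latch is too stiff, so I set the verdict pointer to red and handed the job in at about 17 s.

- **Press test:** I pushed the plunger down in steps of 1 mm or less. The force rose steadily to about 14–15 N (last reading 15.2 N vertical, about 15.7 N with the sideways part) at roughly 3.5 mm of travel, with no click. I then eased off, well short of the 22 N limit in every reading.
- **Plunger:** Both cameras show its cap top back at about 117 mm, which is fully out.
- **Pointer:** I gripped it, slid it to the red mark, let go and moved the arm clear. The needle lies over the red tab. The grip stands about 3 mm from the red stop by the top camera and about 5 mm by the side camera, inside the 12 mm allowed. The cameras differ by about 2 mm, as expected from their calibration.
- **Other things:** The brass cap looks unmoved in the final pictures. I did not re-measure the other bystanders at the end, but the arm stayed well clear of them.

No check failed. A sideways force of about 4 N appeared while pressing and again while sliding the pointer. It disappeared each time I let go.

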